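# Stage a blank and hold the engraver hood open

### The job

Take only the top (orange) blank off the stack and lay it down, without dropping it, on the black rubber pad of the engraver's loading ledge, wholly on the pad with its long side along the front of the machine. Then take the hood by its handle, raise it to 45 degrees open (within 5 degrees) and keep holding it there so that I can slide the blank in: finish while holding, because the hood falls shut if you let go. Leave the other two blanks, the filament spool, the spray bottle and the glue stick as they are.

Things in the scene. Friction and masses are not known exactly. Their poses are not given: they have to be found in the camera images.
- blank_top: The orange blank on top of the stack: a flat acrylic panel 60 mm (its x) by 110 mm (its y) by 12 mm thick, 95 g. Origin at the centre of its underside, z up. To be moved to the pad.
- blank_middle: Green blank of the same size and mass, directly under the orange one. Origin at the centre of its underside. Stays on the stack.
- blank_bottom: Yellow blank of the same size and mass, at the bottom of the stack, on the board. Origin at the centre of its underside. Stays on the stack.
- stack: Fixed light wooden board 100 mm (x) by 150 mm (y) by 12 mm high that carries the three loose blanks, one on another. Origin at the centre of its underside, on the table. It may stand left or right of the engraver's ledge.
- pad_center (a point): Centre of the top face of the black rubber pad, 84 mm (x) by 134 mm (y), 60 mm above the table; a blank lying on it has its origin at this height. x points into the machine, y along its front to the left, z up: its yaw is the engraver's yaw.
- engraver: Fixed black desktop engraver, 300 mm wide, with an aluminium loading ledge 155 mm deep and 200 mm wide in front that carries the pad. Origin on the table under pad_center, x into the machine. The hood's front is 80 mm from the pad centre in +x, the ledge is open on its other sides. The closed hood's top is 120 mm above the table.
- hood_handle (a point): Middle of the hood's orange round handle bar (12 mm thick, 120 mm long along the machine's y, posts at its ends). The bar's axis is 35 mm off the hood's top face and 30 mm back from its front edge, so closed it is 155 mm above the table and 110 mm from pad_center in the pad's +x. The axes turn with the hood (z is the hood's outward normal).
- hood_hinge (a point): Middle of the hood's hinge line, at the rear top edge of the engraver, 120 mm above the table; the line runs along the machine's y. With the hood shut the handle bar is 190 mm in front of it (-x of the machine) and 35 mm above it, and it turns about this line.
- hood (a joint): Opening angle of the smoked amber, see-through hood in rad: 0 shut, grows as the front edge rises; 0.785 is 45 degrees, stop at 1.2. The hood is 220 mm deep, 300 mm wide, about 0.4 to 0.85 kg, with a free hinge and no spring or stay: it falls shut from any angle.
- spool: Cardboard filament spool lying flat, 150 mm across, 50 mm high, 0.7 kg, loose. Origin at the centre of its underside. A bystander.
- spray: White spray bottle standing, 64 mm across, 170 mm high, loose. Origin at the centre of its underside. A bystander.
- glue: White glue stick with a red cap standing, 33 mm across, 105 mm high, loose. Origin at the centre of its underside. A bystander.
Mind the look-alikes: they are no part of the job. Of the things shaped like the blank_top, the orange one is meant.

How it is judged:
On the way:
1. the orange blank lies released on the pad, wholly on it and along the front, with the hood still shut (x of blank_top in the frame of pad_center between -0.015 and 0.015 m and y of blank_top in the frame of pad_center between -0.015 and 0.015 m and z of blank_top in the frame of pad_center between -0.004 and 0.004 m and angle between the y axis of blank_top and the y axis of pad_center, either way round below 0.2 rad and angle between blank_top's own z axis and vertical below 0.06 rad and linear speed of blank_top below 0.03 m/s and contact force between the fingers and blank_top below 0.1 N and value of joint hood below 0.05 rad), for 0.2 s.
At the end, for the whole second after the job is handed in: Hood still at 45 +/- 5 degrees, carried by the fingers alone (over 0.5 N); orange blank flat and released on the pad, centre within 15 mm each way, long side within 0.2 rad of the machine's front; other blanks within 15 mm and bystanders within 30 mm of their starts (x of blank_top in the frame of pad_center between -0.015 and 0.015 m and y of blank_top in the frame of pad_center between -0.015 and 0.015 m and z of blank_top in the frame of pad_center between -0.004 and 0.004 m and angle between the y axis of blank_top and the y axis of pad_center, either way round below 0.2 rad and angle between blank_top's own z axis and vertical below 0.06 rad and linear speed of blank_top below 0.03 m/s and contact force between each of the fingers, hood and blank_top below 0.1 N and value of joint hood between 0.698 and 0.873 rad and velocity of joint hood between -0.05 and 0.05 rad/s and contact force between the fingers and hood above 0.5 N and contact force between hood and blank_middle below 0.1 N and contact force between hood and blank_bottom below 0.1 N and contact force between hood and spool below 0.1 N and contact force between hood and spray below 0.1 N and contact force between hood and glue below 0.1 N and distance of each of blank_middle, blank_bottom from where it was at the start of the episode below 0.015 m and distance of each of spool, spray, glue from where it was at the start of the episode below 0.03 m); the arm keeps its last pose, push and grip.
It fails at once if the other two blanks are shifted (distance of any of blank_middle, blank_bottom from where it was at the start of the episode above 0.015 m).
It fails at once if a bystander is shifted or tipped (distance of any of spool, spray, glue from where it was at the start of the episode above 0.03 m or angle between any of spool, spray, glue's own z axis and vertical above 0.4 rad).
It fails at once if the orange blank is dropped (linear speed of blank_top above 0.5 m/s and contact force between the fingers and blank_top below 0.05 N).
It also fails if it takes over 54 s, if anything falls off the work surface, if the arm or the gripper's body presses on something with over 40 N, if the wrist force passes 120 N, or if a joint passes its speed limit or range.

### The arm

A 6-joint arm with a two-finger parallel gripper is mounted at the origin on the work surface. World frame = base frame: x ahead of the robot, y to its left, z up, the work surface at z = 0. Lengths are in m, angles in rad, forces in N, time in s.
With the tool pointing down it reaches from about 0.25 to 0.775 m from the base axis. Payload 4 kg.
Tool frame: the origin (TCP) lies where the fingers leave the gripper's body, on its centre line; the fingertips stand 97 mm ahead of it and the grasp point (between the pads) lies 78 mm ahead of it; z points along the fingers, y is the line along which they close (so a half turn about z gives the same grasp; the last joint's range is limited). The gripper opens to 94 mm and grips with 3 to 60 N. Pads are 16 mm wide; open, the fingers measure 119 mm over their backs; the gripper's body (75 mm by 177 mm) begins 78 mm behind the grasp point.
Start: joints at [1.177, 0.087, 1.371, -0, 1.684, -0.103], TCP at [0.158, 0.527, 0.303] pointing down, gripper open.
Joint ranges: [-3.1, 3.1], [-0.76, 2.03], [0.27, 2.55], [-1.08, 4.22], [0.17, 2.65], [-2.57, 2.57]. Speed limits (rad/s): [2.79, 2.79, 3.14, 3.14, 3.14, 3.14].

### API

Orientations are given as a rotation vector (axis times angle).
In Python, from plant import env gives the robot as it stands.
- The arm moves only by the tool servo_tool, never from a script. Its argument "series" is one flat list of numbers, 6 for each row, row after row: the shift along the tool's x, y, z in mm, then the turn, a rotation vector about the tool's x, y, z in degrees. A call has 1 to 20 rows; each row shifts and turns the commanded pose from where the row before left it, along the tool's axes as they then stand; what a row does not reach is not made up. A row lasts 1/10 s, in which the tool goes at most 50 mm and 8.59 degrees, less where a joint would pass 70% of its speed; a pose out of reach is approached as far as the arm can. A call is refused whole if a number of a shift passes 50 or a number of a turn 8.59, either way. A call with a gripper value outside its range is refused whole. "gripper" is the finger opening in mm, from 0 to 94, set as the call begins (left out, the last holds). The fingers move at their own pace and stop on an object; "newtons" is the grip in N (left out, the last holds). Time passes only in rows, so rows that do not move let the fingers close. It gives the time, the measured TCP pose, the force, the opening and the grip force at its end, in the units of the state.
- env.sense(): the state, without advancing time (a new reading comes with each control period).
- env.grab_frame(name): name is "side" or "top"; returns the picture (480x640x3 uint8, red, green, blue); there is no depth.
- env.camera_info(name): a dict with "fovy" (degrees; the focal length in pixels is half the picture's height over the tangent of half this angle, whatever the lens; pixels are square), "cx", "cy" (the principal point, pixels), "dist_coeffs" ([k1, k2, p1, p2, k3] as OpenCV has them; the pictures are not rectified), "pose" (4x4, takes a point from camera to world coordinates). Camera axes: x right, y down, z forward; pixel columns grow to the right and rows downward; lengths in m; the calibration is good to about 2 mm. A picture is of the moment at which its call begins. camera_info takes no time and is no camera call.
- env.job_done(): hands the job in; it is judged then, once.
Trained networks look in the newest picture that a camera, given by its name, has taken for a name from the list of things; names that differ only in an ending like _2 or _b are one class to them, and where a whole thing is asked for, a point or a joint stands for the part that bears it (a point fixed in the world has none). Each returns a list of dicts, best first, with "confidence" (0 to 1); they miss things now and then, are a little off and sometimes report something else, mostly with a low value. They report only what shows in the picture. A call takes as long as a camera call. They do not tell look-alikes from the thing itself.
- env.find_in(camera, name): "rect" ([left, top, width, height] in pixels, round what is visible of it).
The state is a dict: "t": time; "qpos": joint angles; "dq": joint speeds; "joint_efforts": joint torques, N m; "eef_pos": TCP position; "orientation": TCP orientation; "wrist_force": force on the tool from outside, world axes, zero at the start; "ft_torque": the same for the moment, N m; "width": finger opening in m; "gripper_force": force on a finger pad.
Only numpy, scipy, OpenCV 4.12 (cv2) and the standard library are available. Lean on these libraries where they do the work, as an engineer would, in place of code of your own. Each camera call takes 0.05 s, during which the arm holds its last target. There are 200 camera calls.

## Working session

There is one attempt and no reset: what is moved stays moved. The work goes in short steps, Python scripts to look and compute and a tool call to move; the robot and the scene stay as the last step left them, time stands still between calls to the robot, and variables do not carry over. Pictures are saved under pics/ and viewed, at most 10 in all, crops included, and the job is handed in when it is done.

Besides the shell and the picture viewer there is one more tool, called after "Request:" as name(argument=value, ...), one argument or row to a line, values as JSON. servo_tool: Moves the arm, as the interface text tells. Its arguments: {"type":"object","properties":{"series":{"type":"array"},"gripper":{"type":"number"},"newtons":{"type":"number"}},"required":["series"]}

```bash
mkdir -p pics; python3 - <<'E'
from plant import env
import cv2,numpy as np
for c in("side","top"):
    im=env.grab_frame(c); cv2.imwrite(f"pics/{c}0.png",im[:,:,::-1])
    i=env.camera_info(c); print(c,i["fovy"],i["cx"],i["cy"],i["dist_coeffs"]);print(np.round(i["pose"],4).tolist())
    for n in("blank_top","stack","engraver","hood_handle","spool","spray","glue"):
        print(n,[(np.round(d["rect"]).tolist(),round(d["confidence"],2)) for d in env.find_in(c,n)[:2]])
s=env.sense();print(s["t"],s["eef_pos"],s["orientation"],s["wrist_force"])
E
```

```text
side 46.67807072417565 320.53812542668135 247.36054136779202 [-0.04426416  0.          0.          0.          0.        ]
[[0.813, -0.2903, 0.5047, -0.1938], [-0.582, -0.4293, 0.6906, -0.9677], [0.0162, -0.8552, -0.518, 0.8636], [0.0, 0.0, 0.0, 1.0]]
blank_top [([187.0, 261.0, 45.0, 20.0], 0.97), ([202.0, 215.0, 31.0, 23.0], 0.95)]
stack [([224.0, 241.0, 57.0, 25.0], 0.93)]
engraver [([254.0, 203.0, 177.0, 115.0], 0.91)]
hood_handle [([295.0, 208.0, 130.0, 89.0], 0.96)]
spool [([334.0, 331.0, 71.0, 67.0], 0.97)]
spray [([272.0, 171.0, 19.0, 52.0], 0.86)]
glue [([446.0, 320.0, 19.0, 42.0], 0.95)]
top 54.03327018492352 321.544327910996 240.68150460731619 [-0.09851494  0.          0.          0.          0.        ]
[[0.0436, -0.977, 0.2087, 0.2819], [-0.999, -0.043, 0.007, 0.0283], [0.0021, -0.2088, -0.978, 1.3066], [0.0, 0.0, 0.0, 1.0]]
blank_top [([146.0, 262.0, 43.0, 24.0], 0.96), ([219.0, 313.0, 45.0, 30.0], 0.84)]
stack [([205.0, 251.0, 56.0, 37.0], 0.79)]
engraver [([273.0, 154.0, 126.0, 156.0], 0.57)]
hood_handle [([273.0, 158.0, 123.0, 97.0], 0.82), ([203.0, 248.0, 56.0, 38.0], 0.53)]
spool [([423.0, 265.0, 55.0, 56.0], 0.78)]
spray [([176.0, 187.0, 34.0, 30.0], 0.64), ([249.0, 269.0, -1.0, 5.0], 0.5)]
glue [([463.0, 219.0, 22.0, 16.0], 0.68)]
0.8 [0.15770136 0.52693034 0.30274239] [4.55207565e-01 3.10842902e+00 2.15775528e-04] [ 0.31918802 -0.20926761  1.08684572]
```

View pics/top0.png

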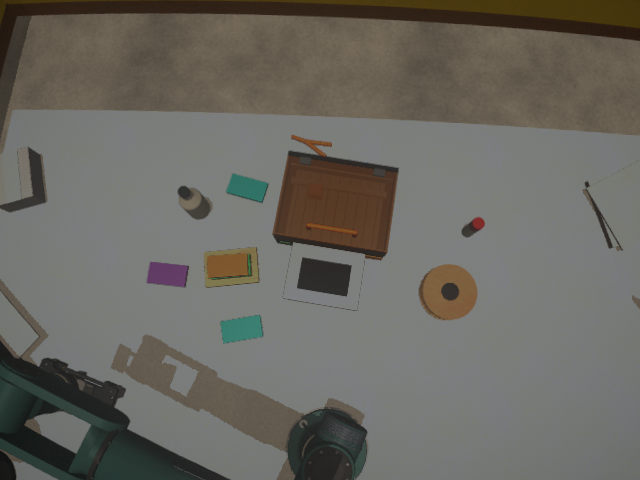

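View pics/side0.png

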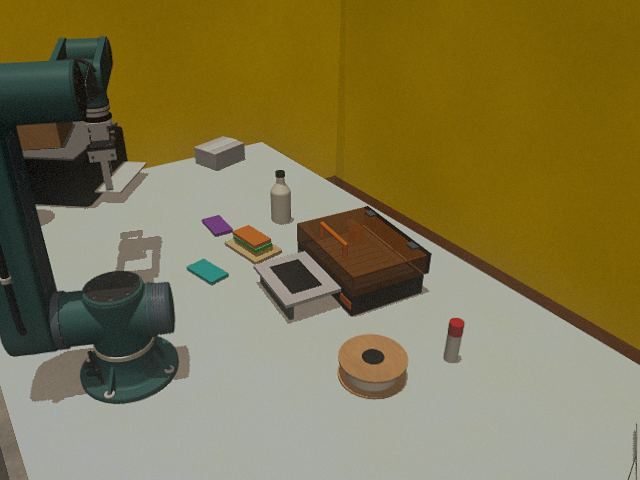

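The top view shows the orange blank at (229,265) on the green and yellow ones, the pad at (324,277), and the handle bar from (307,226) to (356,234). Bystanders are the spray bottle at (190,200), the spool at (449,291) and the glue stick at (474,226). In the side view the orange blank is at (252,236), the pad at (297,275) and the handle at (333,235).

```bash
cat > h.py <<'E'
from plant import env
import cv2,numpy as np
def ray(c,px,z):
    i=env.camera_info(c);f=240/np.tan(np.radians(i["fovy"]/2))
    K=np.array([[f,0,i["cx"]],[0,f,i["cy"]],[0,0,1]]);T=np.array(i["pose"])
    u=cv2.undistortPoints(np.array(px,float).reshape(-1,1,2),K,np.array(i["dist_coeffs"])).reshape(-1,2)
    d=np.c_[u,np.ones(len(u))]@T[:3,:3].T
    return T[:3,3]+d*((z-T[2,3])/d[:,2])[:,None]
def proj(c,P):
    i=env.camera_info(c);f=240/np.tan(np.radians(i["fovy"]/2))
    K=np.array([[f,0,i["cx"]],[0,f,i["cy"]],[0,0,1]]);T=np.linalg.inv(np.array(i["pose"]))
    return cv2.projectPoints(np.array(P,float),cv2.Rodrigues(T[:3,:3])[0],T[:3,3],K,np.array(i["dist_coeffs"]))[0].reshape(-1,2)
def seg(c,im,roi,z,kind):
    x0,y0,x1,y1=roi;k=4
    p=cv2.resize(im[y0:y1,x0:x1],None,fx=k,fy=k,interpolation=cv2.INTER_CUBIC)
    h=cv2.cvtColor(p,cv2.COLOR_RGB2HSV)
    m=cv2.inRange(h,(0,0,0),(180,255,95)) if kind=="dark" else cv2.inRange(h,(7,170,120),(17,255,255))
    cs,_=cv2.findContours(m,cv2.RETR_EXTERNAL,cv2.CHAIN_APPROX_NONE)
    q=max(cs,key=cv2.contourArea).reshape(-1,2)
    px=(q+.5)/k-.5+[x0,y0]
    w=ray(c,px,z)[:,:2]
    b=cv2.boxPoints(cv2.minAreaRect((w*1000).astype(np.float32)))
    e=[b[1]-b[0],b[2]-b[1]];L=max(e,key=np.linalg.norm);S=min(e,key=np.linalg.norm)
    return dict(c=np.round(b.mean(0),1),L=round(float(np.linalg.norm(L)),1),S=round(float(np.linalg.norm(S)),1),yaw_of_long=round(float(np.degrees(np.arctan2(L[1],L[0]))%180),1))
E
python3 - <<'E'
from h import *
r={"top":dict(b=(203,246,256,283),p=(294,256,356,300),h=(303,220,360,240)),"side":dict(b=(226,222,280,262),p=(268,256,328,296),h=(316,218,352,252))}
for c in r:
    im=cv2.imread(f"pics/{c}0.png")[:,:,::-1].copy()
    for n,z,k in(("b",.048,"o"),("p",.060,"dark"),("h",.155,"o")):
        try: print(c,n,seg(c,im,r[c][n],z,k))
        except Exception as e: print(c,n,e)
    a,b,d=[cv2.resize(im[y0:y1,x0:x1],(400,300)) for x0,y0,x1,y1 in r[c].values()]
    for n,(x0,y0,x1,y1) in r[c].items():
        print(im[(y0+y1)//2,(x0+x1)//2])
    cv2.imwrite(f"pics/c{c}.png",np.vstack([np.hstack([a,b]),np.hstack([d,d])])[:,:,::-1])
E
```

```text
top b max() iterable argument is empty
top p {'c': array([451.2,  26.5], dtype=float32), 'L': 136.5, 'S': 86.2, 'yaw_of_long': 83.2}
top h {'c': array([561.4,  13.8], dtype=float32), 'L': 127.6, 'S': 8.8, 'yaw_of_long': 83.1}
[126  86  45]
[45 44 42]
[109  57  30]
side b {'c': array([473. , 291.3], dtype=float32), 'L': 110.9, 'S': 61.2, 'yaw_of_long': 97.3}
side p {'c': array([453.3,  27.4], dtype=float32), 'L': 137.9, 'S': 85.9, 'yaw_of_long': 83.0}
side h {'c': array([566.1,  18.9], dtype=float32), 'L': 136.4, 'S': 13.6, 'yaw_of_long': 83.0}
[167  95  34]
[42 43 37]
[160  78  24]
```

View pics/ctop.png

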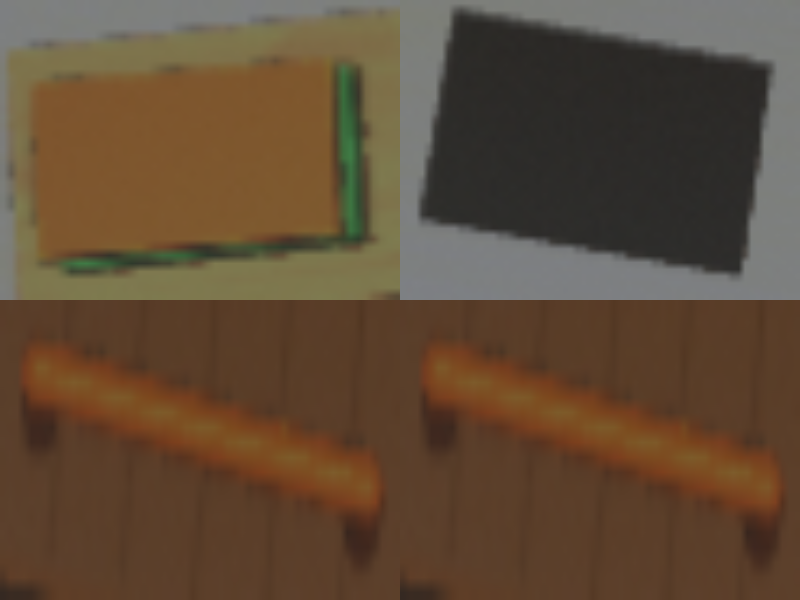

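```bash
python3 - <<'E'
from h import *
q=np.array([[34,86],[332,60],[340,237],[38,262]])/[400/53,300/37]-.5+[203,246]
w=ray("top",q,.048)[:,:2]*1000;print(w.round(1),w.mean(0).round(1))
for a,b in((0,1),(1,2),(2,3),(3,0)):
    d=w[b]-w[a];print(np.hypot(*d).round(1),np.degrees(np.arctan2(d[1],d[0])).round(1))
# green bottom corner estimates z=.036
g=np.array([[362,240],[62,272]])/[400/53,300/37]-.5+[203,246]
print(ray("top",g,.036)[:,:2]*1000)
from scipy.spatial.transform import Rotation as R
s=env.sense();print(R.from_rotvec(s["orientation"]).as_matrix().round(3))
E
```

```text
[[493.7 347.9]
 [507.5 240.2]
 [447.8 232.8]
 [434.4 341. ]] [470.9 290.5]
108.5 -82.7
60.1 -172.9
109.0 97.1
59.8 6.7
[[448.77293571 226.73391172]
 [432.85304278 334.86607044]]
[[-0.958  0.287  0.   ]
 [ 0.287  0.958  0.   ]
 [ 0.     0.    -1.   ]]
```

```bash
cat >> h.py <<'E'
from scipy.spatial.transform import Rotation as R
def rows(p0,r0,p1,heading,n,tilt=0):
    """p in mm; heading of tool y in deg, tool down (tilt about its x)"""
    a=R.from_rotvec(r0); h=np.radians(heading); y=np.array([np.cos(h),np.sin(h),0]);z=np.array([0,0,-1.])
    b=R.from_matrix(np.c_[np.cross(y,z),y,z])*R.from_rotvec([np.radians(tilt),0,0])
    rv=(a.inv()*b).as_rotvec()/n; d=(np.array(p1)-p0)/n
    for k in range(n):
        print(*np.r_[a.inv().apply(d),np.degrees(rv)].round(1).tolist(),sep=",",end=",\n"); a=a*R.from_rotvec(rv)
E
python3 - <<'E'
from h import *
s=env.sense()
rows(s["eef_pos"]*1000,s["orientation"],[472,291,230],7.2,10)
print("spray",ray("top",[[186,192]],.165),ray("side",[[281,221]],.0), ray("top",[[450,291]],.05),ray("top",[[478,222]],.1))
E
```

```text
-36.9,-13.6,7.3,0.0,-0.0,6.6,
-38.2,-9.3,7.3,0.0,-0.0,6.6,
-39.0,-4.8,7.3,0.0,-0.0,6.6,
-39.3,-0.3,7.3,0.0,-0.0,6.6,
-39.1,4.3,7.3,0.0,-0.0,6.6,
-38.3,8.7,7.3,0.0,-0.0,6.6,
-37.1,13.1,7.3,0.0,-0.0,6.6,
-35.3,17.3,7.3,0.0,-0.0,6.6,
-33.1,21.2,7.3,0.0,-0.0,6.6,
-30.4,24.9,7.3,0.0,-0.0,6.6,
spray [[0.63755501 0.38858819 0.165     ]] [[0.63741565 0.38989671 0.        ]] [[ 0.42688616 -0.31430269  0.05      ]] [[ 0.60892465 -0.37906236  0.1       ]]
```

Request:
servo_tool(
  series=[-36.9,-13.6,7.3,0,0,6.6,-38.2,-9.3,7.3,0,0,6.6,-39,-4.8,7.3,0,0,6.6,-39.3,-0.3,7.3,0,0,6.6,-39.1,4.3,7.3,0,0,6.6,-38.3,8.7,7.3,0,0,6.6,-37.1,13.1,7.3,0,0,6.6,-35.3,17.3,7.3,0,0,6.6,-33.1,21.2,7.3,0,0,6.6,-30.4,24.9,7.3,0,0,6.6,0,0,0,0,0,0,0,0,0,0,0,0],
  gripper=94,
  newtons=20,
)

```text
t: 2.0
eef_pos: [0.4726, 0.2907, 0.2293]
orientation: [-2.075, -2.357, 0.001]
wrist_force: [-0.5, -0.1, -0.2]
width: 0.0941
gripper_force: 0.0
```

```bash
python3 - <<'E'
from h import *
s=env.sense();print(s["t"],s["qpos"].round(2),s["wrist_force"])
rows(s["eef_pos"]*1000,s["orientation"],[472,291,137],7.2,1)
E
```

```text
2.0 [0.45 0.12 1.48 0.   1.54 0.32] [-0.53158564 -0.0521056  -0.17220423]
0.3,-0.4,92.3,-0.1,-0.0,0.1,
```

Request:
servo_tool(
  series=[0,0,25,0,0,0,0,0,25,0,0,0,0,0,25,0,0,0,0,0,12,0,0,0,0,0,5,0,0,0,0,0,0,0,0,0],
)

```text
t: 2.6
eef_pos: [0.4719, 0.2918, 0.1379]
orientation: [-2.073, -2.36, -0.0]
wrist_force: [1.4, 0.1, 0.3]
width: 0.0935
gripper_force: 0.0
```

Request:
servo_tool(
  series=[0,0,0,0,0,0,0,0,0,0,0,0,0,0,0,0,0,0,0,0,0,0,0,0,0,0,0,0,0,0,0,0,0,0,0,0],
  gripper=50,
  newtons=20,
)

```text
t: 3.2
eef_pos: [0.4725, 0.2912, 0.1381]
orientation: [2.075, 2.359, 0.001]
wrist_force: [-1.1, -0.1, 1.8]
width: 0.0599
gripper_force: 20.0
```

Request:
servo_tool(
  series=[0,0,-3,0,0,0,0,0,-6,0,0,0,0,0,-15,0,0,0,0,0,-25,0,0,0,0,0,-25,0,0,0,0,0,-20,0,0,0,0,0,0,0,0,0],
)

```text
t: 3.9
eef_pos: [0.4739, 0.292, 0.2369]
orientation: [2.072, 2.356, 0.013]
wrist_force: [1.0, -0.4, -0.9]
width: 0.0597
gripper_force: 20.0
```

```bash
python3 - <<'E'
from h import *
im=env.grab_frame("side");cv2.imwrite("pics/s1.png",cv2.resize(im[140:340,140:440],None,fx=2.5,fy=2.5)[:,:,::-1])
s=env.sense();print(s["t"],s["eef_pos"],s["width"],s["wrist_force"])
rows(s["eef_pos"]*1000,s["orientation"],[452,27.0,200],-7,11)
E
```

```text
3.95 [0.47314811 0.29162695 0.23436322] 0.0597074298577017 [ 0.69419555 -0.48489438 -1.48646568]
-23.6,-5.0,3.1,0.0,-0.0,1.3,
-23.7,-4.5,3.1,0.0,-0.0,1.3,
-23.8,-3.9,3.1,0.0,-0.0,1.3,
-23.9,-3.4,3.1,0.0,-0.0,1.3,
-24.0,-2.8,3.1,0.0,-0.0,1.3,
-24.0,-2.3,3.1,0.0,-0.0,1.3,
-24.1,-1.7,3.1,0.0,-0.0,1.3,
-24.1,-1.2,3.1,0.0,-0.0,1.3,
-24.1,-0.6,3.1,0.0,-0.0,1.3,
-24.1,-0.1,3.1,0.0,-0.0,1.3,
-24.1,0.5,3.1,0.0,-0.0,1.3,
```

View pics/s1.png

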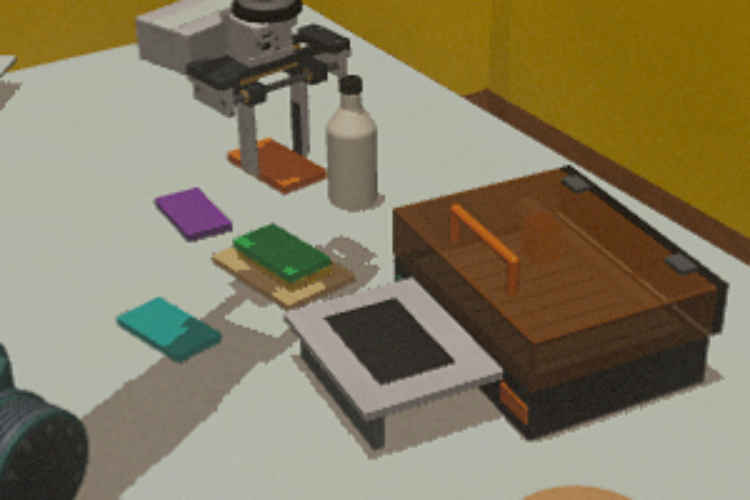

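The orange blank hangs level in the fingers (crop pixel 275,165). The green and yellow blanks are still on the board at (280,250), and the pad at (390,340) is free. Next I carry the blank over the pad.

Request:
servo_tool(
  series=[-23.6,-5,3.1,0,0,1.3,-23.7,-4.5,3.1,0,0,1.3,-23.8,-3.9,3.1,0,0,1.3,-23.9,-3.4,3.1,0,0,1.3,-24,-2.8,3.1,0,0,1.3,-24,-2.3,3.1,0,0,1.3,-24.1,-1.7,3.1,0,0,1.3,-24.1,-1.2,3.1,0,0,1.3,-24.1,-0.6,3.1,0,0,1.3,-24.1,0,3.1,0,0,1.3,-24.1,0.5,3.1,0,0,1.3,0,0,0,0,0,0,0,0,0,0,0,0],
)

```text
t: 5.25
eef_pos: [0.4507, 0.0267, 0.1965]
orientation: [-2.352, -2.08, 0.001]
wrist_force: [0.1, -0.4, -0.6]
width: 0.0599
gripper_force: 20.0
```

```bash
python3 - <<'E'
from h import *
s=env.sense();print(s["t"],s["eef_pos"],s["width"],s["wrist_force"])
rows(s["eef_pos"]*1000,s["orientation"],[452,27.0,162],-7,1)
im=env.grab_frame("side");cv2.imwrite("pics/s2.png",cv2.resize(im[150:340,200:440],None,fx=3,fy=3)[:,:,::-1])
E
```

```text
5.25 [0.45066055 0.02667969 0.19652935] 0.05986969212223557 [ 0.1195946  -0.36434353 -0.58816698]
0.5,1.4,34.5,-0.1,-0.0,-0.0,
```

View pics/s2.png

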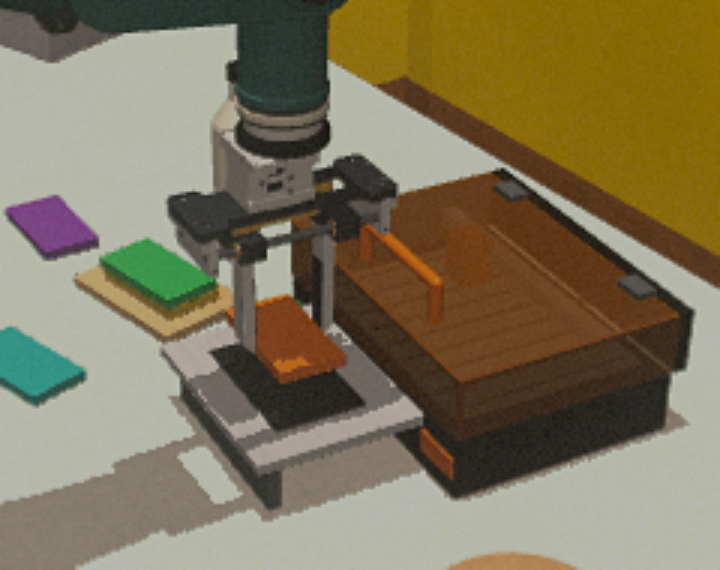

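Request:
servo_tool(
  series=[0,1,10,0,0,0,0,0.5,10,0,0,0,0,0,8,0,0,0,0,0,3,0,0,0,0,0,0,0,0,0],
)

```text
t: 5.8
eef_pos: [0.4522, 0.0268, 0.1655]
orientation: [-2.351, -2.082, 0.002]
wrist_force: [-0.5, -0.6, -0.7]
width: 0.0594
gripper_force: 20.0
```

Request:
servo_tool(
  series=[0,0,1.5,0,0,0,0,0,1,0,0,0,0,0,0,0,0,0],
)

```text
t: 6.1
eef_pos: [0.4528, 0.0265, 0.1643]
orientation: [2.352, 2.082, 0.001]
wrist_force: [0.0, -0.1, -1.1]
width: 0.0599
gripper_force: 20.0
```

Request:
servo_tool(
  series=[0,0,1,0,0,0,0,0,0.5,0,0,0,0,0,0,0,0,0],
)

```text
t: 6.4
eef_pos: [0.4527, 0.0265, 0.1626]
orientation: [-2.352, -2.082, -0.0]
wrist_force: [0.5, 0.9, -1.0]
width: 0.0597
gripper_force: 20.0
```

Request:
servo_tool(
  series=[0,0,0.7,0,0,0,0,0,0,0,0,0,0,0,0,0,0,0],
)

```text
t: 6.7
eef_pos: [0.4528, 0.0265, 0.1621]
orientation: [2.352, 2.082, 0.0]
wrist_force: [-1.7, 0.1, 0.9]
width: 0.0596
gripper_force: 20.0
```

Request:
servo_tool(
  series=[0,0,0.7,0,0,0,0,0,0,0,0,0,0,0,0,0,0,0],
)

```text
t: 7.0
eef_pos: [0.4528, 0.0265, 0.1621]
orientation: [2.352, 2.082, 0.001]
wrist_force: [-2.2, -0.1, 5.2]
width: 0.0595
gripper_force: 20.0
```

Request:
servo_tool(
  series=[0,0,0.7,0,0,0,0,0,0,0,0,0,0,0,0,0,0,0],
)

```text
t: 7.3
eef_pos: [0.4528, 0.0265, 0.162]
orientation: [2.352, 2.082, 0.001]
wrist_force: [-3.0, 0.2, 7.6]
width: 0.0594
gripper_force: 20.0
```

Request:
servo_tool(
  series=[0,0,-1,0,0,0,0,0,0,0,0,0,0,0,0,0,0,0,0,0,0,0,0,0,0,0,0,0,0,0],
  gripper=85,
)

```text
t: 7.8
eef_pos: [0.4526, 0.0265, 0.1611]
orientation: [-2.352, -2.082, 0.0]
wrist_force: [0.3, -0.7, -0.1]
width: 0.085
gripper_force: 0.0
```

Request:
servo_tool(
  series=[0,0,-10,0,0,0,0,0,-25,0,0,0,0,0,-35,0,0,0,0,0,-35,0,0,0,0,0,-30,0,0,0,0,0,0,0,0,0],
)

```text
t: 8.4
eef_pos: [0.4544, 0.0264, 0.3025]
orientation: [2.346, 2.077, 0.012]
wrist_force: [0.8, -0.6, 0.3]
width: 0.0847
gripper_force: 0.0
```

```bash
python3 - <<'E'
from h import *
im=env.grab_frame("side");cv2.imwrite("pics/s3.png",cv2.resize(im[150:340,200:440],None,fx=3,fy=3)[:,:,::-1])
s=env.sense();print(s["t"],s["eef_pos"],s["width"],s["wrist_force"])
print(seg("side",im,(265,250,330,300),.072,"o"))
P=proj("side",[[.4527,.027,.072]]);print(P)
rows(s["eef_pos"]*1000,s["orientation"],[562,13.5,285],-7,4)
E
```

```text
8.45 [0.45363664 0.02647632 0.29950131] 0.08462060642193206 [-0.04195408  0.05793924  0.52627564]
{'c': array([453.4,  22.5], dtype=float32), 'L': 120.1, 'S': 60.5, 'yaw_of_long': 82.1}
[[294.70311193 271.70257763]]
0.1,27.3,3.8,0.1,-0.0,0.0,
0.1,27.3,3.8,0.1,-0.0,0.0,
0.1,27.3,3.7,0.1,-0.0,0.0,
0.1,27.3,3.7,0.1,-0.0,0.0,
```

View pics/s3.png

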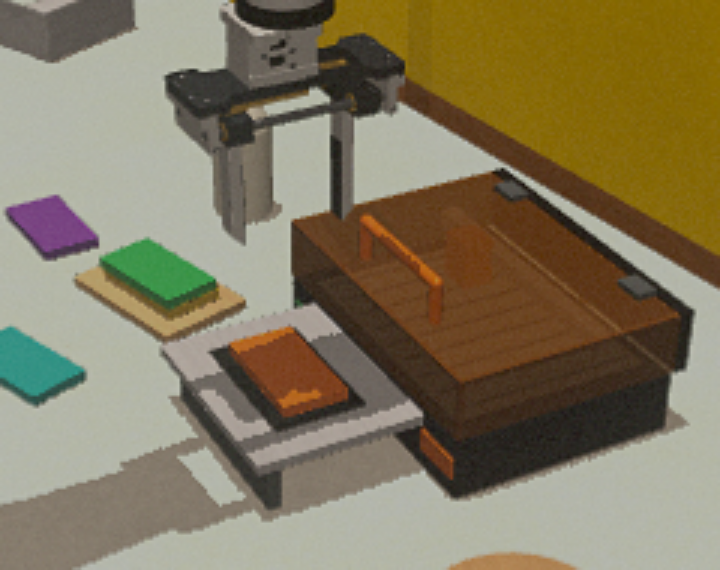

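The orange blank lies on the pad, centred in the crop at (290,370), with black showing all round it, and the hood is shut. Next is the handle at (400,255).

Request:
servo_tool(
  series=[0,27.3,3,0,0,0,0,27.3,3,0,0,0,0,27.3,3,0,0,0,0,27.3,3,0,0,0,0,0,0,0,0,0,0,0,0,0,0,0],
  gripper=60,
)

```text
t: 9.05
eef_pos: [0.5604, 0.0133, 0.2823]
orientation: [-2.35, -2.08, 0.005]
wrist_force: [-0.2, 0.1, -0.3]
width: 0.0598
gripper_force: 0.0
```

```bash
python3 - <<'E'
from h import *
s=env.sense();print(s["t"],s["eef_pos"],s["orientation"],s["qpos"].round(2))
rows(s["eef_pos"]*1000,s["orientation"],[561.8,13.7,232],-7,1)
E
```

```text
9.05 [0.56044274 0.0132964  0.28226032] [-2.34967402 -2.08008889  0.00495371] [-0.08  0.12  1.38  0.    1.65  0.04]
0.6,1.5,50.3,-0.3,0.0,0.0,
```

Request:
servo_tool(
  series=[0,1,15,-0.2,0,0,0,0,15,0,0,0,0,0,12,0,0,0,0,0,8,0,0,0,0,0,0,0,0,0],
)

```text
t: 9.55
eef_pos: [0.5612, 0.0133, 0.2326]
orientation: [2.352, 2.083, -0.0]
wrist_force: [-0.3, -0.0, 0.4]
width: 0.06
gripper_force: 0.0
```

Request:
servo_tool(
  series=[0,0,0,0,0,0,0,0,0,0,0,0,0,0,0,0,0,0,0,0,0,0,0,0,0,0,0,0,0,0,0,0,0,0,0,0,0,0,0,0,0,0],
  gripper=4,
  newtons=25,
)

```text
t: 10.25
eef_pos: [0.5609, 0.0133, 0.2345]
orientation: [-2.352, -2.082, 0.001]
wrist_force: [-5.2, -0.5, 3.0]
width: 0.0113
gripper_force: 25.0
```

```bash
python3 - <<'E'
from h import *
s=env.sense();print(s["t"],s["eef_pos"],s["width"],s["wrist_force"],s["gripper_force"])
p=s["eef_pos"]*1000; th=np.radians(-7);fx=np.array([np.cos(th),np.sin(th),0])
# arc of bar: hinge-relative (-190,35); tool vertical, tool z down, tool y=+machine x
old=np.array([-190,35.])
for d in range(3,46,3):
    a=np.radians(d); c,q=np.cos(a),np.sin(a)
    n=np.array([-190*c+35*q,190*q+35*c]); print(d,(n-old).round(1)); old=n
E
```

```text
10.25 [0.56088413 0.01330942 0.23451185] 0.011261014061568304 [-5.19157724 -0.47035423  3.0332537 ] 25.001612305641174
3 [2.1 9.9]
6 [2.6 9.8]
9 [3.1 9.6]
12 [3.6 9.4]
15 [4.1 9.2]
18 [4.6 9. ]
21 [5.  8.8]
24 [5.5 8.5]
27 [5.9 8.2]
30 [6.4 7.9]
33 [6.8 7.5]
36 [7.1 7.2]
39 [7.5 6.8]
42 [7.9 6.4]
45 [8.2 6. ]
```

Request:
servo_tool(
  series=[0,1,-5,0,0,0,0,1.1,-5,0,0,0,0,1.3,-4.9,0,0,0,0,1.3,-4.9,0,0,0,0,1.5,-4.8,0,0,0,0,1.6,-4.8,0,0,0,0,1.8,-4.7,0,0,0,0,1.8,-4.7,0,0,0,0,2,-4.6,0,0,0,0,2.1,-4.6,0,0,0,0,0,0,0,0,0,0,0,0,0,0,0],
  newtons=40,
)

```text
t: 11.45
eef_pos: [0.5757, 0.0115, 0.2821]
orientation: [-2.351, -2.081, 0.003]
wrist_force: [-8.1, 1.1, -1.9]
width: 0.0107
gripper_force: 40.0
```

```bash
python3 - <<'E'
from h import *
im=env.grab_frame("side");cv2.imwrite("pics/s4.png",cv2.resize(im[150:340,200:440],None,fx=3,fy=3)[:,:,::-1])
s=env.sense();print(s["t"],s["eef_pos"],s["width"],s["wrist_force"],s["ft_torque"])
E
```

```text
11.5 [0.57565118 0.01147768 0.2819511 ] 0.010924050455734068 [-8.28252227  0.30463446 -2.24451755] [ 0.07868101  1.72009672 -0.02291455]
```

View pics/s4.png

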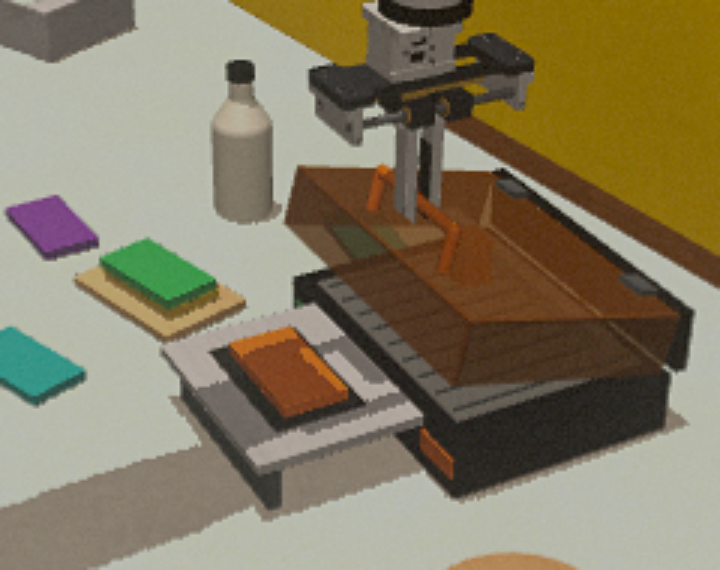

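The hood follows the fingers. It is open about 15°, the handle sits between the pads near crop pixel (415,205), and the blank is undisturbed at (290,370). I continue along the arc.

Request:
servo_tool(
  series=[0,2.1,-4.5,0,0,0,0,2.3,-4.5,0,0,0,0,2.4,-4.4,0,0,0,0,2.5,-4.4,0,0,0,0,2.7,-4.3,0,0,0,0,2.8,-4.2,0,0,0,0,2.9,-4.1,0,0,0,0,3,-4.1,0,0,0,0,3.2,-4,0,0,0,0,3.2,-3.9,0,0,0,0,0,0,0,0,0],
)

```text
t: 12.6
eef_pos: [0.6025, 0.0082, 0.3263]
orientation: [-2.351, -2.082, 0.002]
wrist_force: [-10.0, 0.8, 0.2]
width: 0.011
gripper_force: 40.0
```

Request:
servo_tool(
  series=[0,3.3,-3.8,0,0,0,0,3.4,-3.7,0,0,0,0,3.5,-3.6,0,0,0,0,3.6,-3.6,0,0,0,0,3.7,-3.5,0,0,0,0,3.8,-3.3,0,0,0,0,3.9,-3.2,0,0,0,0,4,-3.2,0,0,0,0,4,-3.1,0,0,0,0,4.1,-3,0,0,0,0,0,0,0,0,0,0,0,0,0,0,0],
)

```text
t: 13.8
eef_pos: [0.6395, 0.0037, 0.3622]
orientation: [2.351, 2.082, 0.002]
wrist_force: [-9.0, 1.0, 4.8]
width: 0.0112
gripper_force: 40.0
```

```bash
python3 - <<'E'
from h import *
im=env.grab_frame("side");cv2.imwrite("pics/s5.png",cv2.resize(im[140:330,200:440],None,fx=3,fy=3)[:,:,::-1])
s=env.sense();print(s["t"],s["eef_pos"],s["width"],s["wrist_force"],s["ft_torque"])
th=np.radians(-7);fx=np.array([np.cos(th),np.sin(th),0]);fy=np.array([-np.sin(th),np.cos(th),0]);H=np.array([.4522,.027,.12])+.3*fx
def pr(deg,dx,dz,dy):
    a=np.radians(deg);return H+fx*(dx*np.cos(a)+dz*np.sin(a))+np.array([0,0,1])*(-dx*np.sin(a)+dz*np.cos(a))+fy*dy
for d in(40,45,50):
    q=proj("side",[pr(d,-.22,0,.15),pr(d,-.22,0,-.15),pr(d,-.19,.035,.06),pr(d,-.19,.035,-.06)])
    print(d,((q+.5-[200,140])*3).round(0).tolist())
g=s["eef_pos"]-[0,0,.078];v=g-H;x=v@fx;print("angle from grasp",np.degrees(np.arctan2(v[2],-x)-np.arctan2(35,190)),np.hypot(x,v[2]))
E
```

```text
13.85 [0.63946479 0.00371299 0.36220631] 0.01077318651767677 [-9.16585523  1.39134071  4.03329984] [ 0.09851086  2.07426728 -0.03740144]
40 [[341.0, 100.0], [526.0, 243.0], [436.0, 120.0], [512.0, 175.0]]
45 [[354.0, 83.0], [541.0, 223.0], [450.0, 107.0], [527.0, 161.0]]
50 [[368.0, 67.0], [558.0, 204.0], [465.0, 94.0], [542.0, 147.0]]
angle from grasp 45.43452880470626 0.19836799695361257
```

View pics/s5.png

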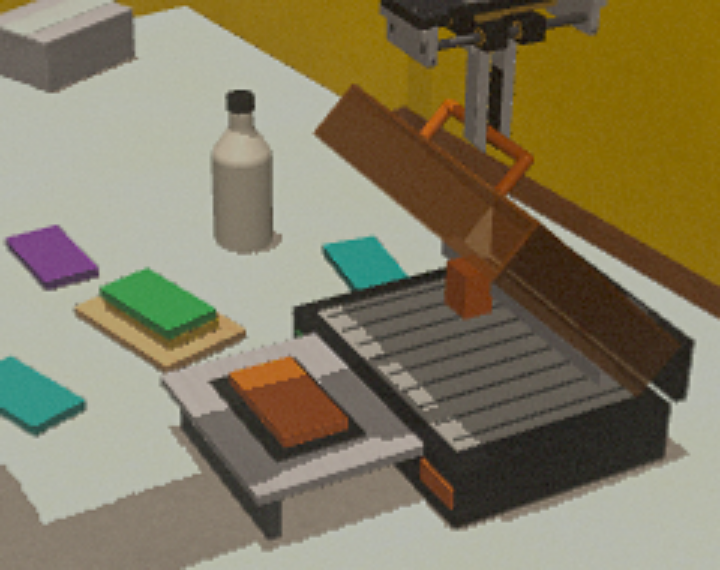

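The picture fits 45°: hood corners are at (353,85) and (538,224), against predicted (354,83) and (541,223). The blank lies on the pad, and the other blanks and the bottle have not moved. I check that it holds still, then hand in.

Request:
servo_tool(
  series=[0,0,0,0,0,0,0,0,0,0,0,0,0,0,0,0,0,0,0,0,0,0,0,0,0,0,0,0,0,0,0,0,0,0,0,0,0,0,0,0,0,0,0,0,0,0,0,0],
)

```text
t: 14.65
eef_pos: [0.6394, 0.0037, 0.3621]
orientation: [2.351, 2.082, 0.002]
wrist_force: [-10.0, 0.7, 4.1]
width: 0.0109
gripper_force: 40.0
```

```bash
python3 - <<'E'
from h import *
a=cv2.imread("pics/s5.png");im=env.grab_frame("side");b=cv2.resize(im[140:330,200:440],None,fx=3,fy=3)[:,:,::-1]
s=env.sense();print(s["eef_pos"],s["width"],s["gripper_force"],cv2.absdiff(a,b.copy())[80:300,310:560].mean(),cv2.absdiff(a,b.copy())[300:500,0:100].mean())
if abs(s["eef_pos"][2]-.3622)<.002 and s["width"]>.009: print(env.job_done())
E
```

```text
[0.63939195 0.00371035 0.36210708] 0.010570646904653052 40.00222206115723 2.3630181818181817 1.0972666666666666
the job is handed in; nothing more can be done
None
```

I handed the job in at about 14.7 s of the 54 s allowed: the orange blank is flat and released on the pad, and the gripper is holding the hood at about 45° by its handle; the hand-in returned no verdict.

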